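Sweep a filter slider into its hidden nest in a dark box and gauge it

ROBOT

A 7-joint arm with a two-finger parallel gripper is mounted at the origin on a cart in front of the work surface, level with it; the furniture and walls round the work are solid. World frame = base frame: x ahead of the robot, y to its left, z up, the work surface at z = 0. Lengths are in mm, angles in rad, forces in N, time in s.
With the tool pointing down it reaches from about 425 to 925 mm from the base axis. Payload 6.8 kg.
Tool frame: the origin (TCP) lies between the finger pads; the fingertips stand manip.finger_overhang ahead of it and the grasp point (between the pads) lies 6 mm ahead of it (manip.finger_overhang is the distance from the TCP to the fingertips, in mm); z points along the fingers, y is the line along which they close (so a half turn about z gives the same grasp; the last joint's range is limited). The gripper opens to 85 mm and grips with 20 to 120 N. Pads are 22 mm wide; open, the fingers measure 114 mm over their backs; the gripper's body (76 mm by 85 mm) begins 54 mm behind the grasp point. The pads swing forward as they close: fully open they stand 13 mm farther back than shut.
Start: joints at [-1.399, 0.477, 0.022, 1.555, -0.011, 1.109, -0.083], TCP at [186.406, 648.768, 233.308] pointing down, gripper open.
Joint ranges: [-2.96, 2.96], [-0.34, 2.1], [-1.41, 1.46], [0.24, 2.44], [-1.37, 4.51], [0.17, 1.92], [-2.96, 2.96]. Speed limits (rad/s): [2.39, 2.39, 3.14, 3.14, 3.14, 3.14, 3.14].

INTERFACE

Orientations are given as a unit quaternion [x, y, z, w].
In Python, from station import readout, capture, finish_job, cut_out, mark_of, manip gives the robot as it stands.
- The arm moves only by the tool move_arm, never from a script. Its argument "plan" is a list of rows, each an object of numbers: "tx", "ty", "tz": the shift along the tool's x, y, z in units of 30 mm (1.0 is 30 mm); "wx", "wy", "wz": the turn, a rotation vector about the tool's x, y, z in units of 8 degrees (1.0 is 8 degrees); "hand": the closure, from 0 (fully open) to 1 (shut). A call has 1 to 20 rows; each row shifts and turns the commanded pose from where the row before left it, along the tool's axes as they then stand; what a row does not reach is not made up. A row lasts 1/8 s, in which the tool goes at most 62.5 mm and 10.7 degrees, less where a joint would pass 70% of its speed; a pose out of reach is approached as far as the arm can. A call is refused whole if a number of a shift passes 1 or a number of a turn 1, either way. A call with a gripper value outside its range is refused whole. The fingers move at their own pace and stop on an object; the grip force is fixed at half the most. Time passes only in rows, so rows that do not move let the fingers close. It gives the time, the measured TCP pose, the force, the opening and the grip force at its end, in the units of the state.
- readout.read_state(): the state, without advancing time (a new reading comes with each control period).
- capture(name): name is "scene" or "top"; returns a dict with "image" (384x512x3 uint8, red, green, blue), "fx", "fy", "cx", "cy" (pixels), "rvec" (rotation vector, rad) and "tvec" (3), from world to camera coordinates, as OpenCV has them. Camera axes: x right, y down, z forward; pixel columns grow to the right and rows downward; lengths in mm; the calibration is good to about 2 mm. A picture is of the moment at which its call begins. There is no depth.
- finish_job(): hands the job in; it is judged then, once.
Trained networks look in a picture, given as the dict that the camera call returned (one of the last four; its "shot" number tells which), for a name from the list of things; names that differ only in an ending like _2 or _b are one class to them, and where a whole thing is asked for, a point or a joint stands for the part that bears it (a point fixed in the world has none). Each returns a list of dicts, best first, with "conf" (0 to 1); they miss things now and then, are a little off and sometimes report something else, mostly with a low value. They report only what shows in the picture. A call takes as long as a camera call.
- cut_out(picture, thing): "pixels" (384x512 bool, what is visible of it) and "box" ([left, top, right, bottom] in pixels, round what is visible of it).
- mark_of(picture, thing): "pixel" ([column, row] in pixels: a listed point, or the origin of a listed thing).
The state is a dict: "clock": time; "joint_positions": joint angles; "qvel": joint speeds; "joint_torque": joint torques, N m; "tcp_pos": TCP position; "ee_rot": TCP orientation; "force": force on the tool from outside, world axes, zero at the start; "ft_torque": the same for the moment, N m; "grip_width": opening from 0.0 (shut) to 1.0 (fully open); "finger_force": force on a finger pad.
Only numpy, scipy, OpenCV 4.12 (cv2) and the standard library are available. Lean on these libraries where they do the work, as an engineer would, in place of code of your own. Each camera call takes 0.05 s, during which the arm holds its last target. There are 200 camera calls.

TASK

Lay the filter slider on the dark box's apron, nose towards the tunnel, and sweep it slowly into the tunnel by its handle until you feel its feet drop into the hidden pockets and it sits level. Then push the gauge pin down until it bottoms on the seated slider, and leave the slider seated, the pin down and everything else on the bench where it stood.

Things in the scene. Friction and masses are not known exactly. Their poses are not given: they have to be found in the camera images.
- dark_box: Dark box: low grey fixed metal tunnel 130 mm wide. Origin: bench level under the middle of the tunnel mouth; +y leads into the tunnel, z up. Inside 113 mm wide, y=0 to 240 mm, roof underside 38 mm, roof top 43 mm above the bench. A 22 mm wide slot along the roof's middle (x=0), open at the mouth, ends at y=214 mm. Behind, a closed housing, y=240 to 292 mm, 78 mm high with its knob.
- apron_mid (a point): On the apron's deck, 75 mm in front of the mouth (box y=-75 mm, x=0), 14 mm above the bench; axes as the dark box. The flat apron runs from y=-140 mm to the mouth and on as the tunnel's deck at the same level. Two guide rails (tops 26 mm above the bench) flank it, their gap narrowing from about 135 mm outside to 113 mm at the mouth.
- slot_mid (a point): Middle line of the roof slot, at roof top (43 mm), y=118 mm of the dark box. Under the roof beside the slot the deck hides four pockets 8 mm deep; where is unknown: the slider drops in with its origin anywhere from y=85 to 150 mm, 2 mm play along y. At about 30 mm/s all four feet drop together; faster it may skip on, and the end wall stops it with its origin at y=175 mm: draw it back.
- slider: Filter slider, 0.45 to 0.8 kg: aluminium plate 110 mm wide (x), 130 mm long (y). Origin: centre, at the feet's underside. +y is the nose (rounded corners), -y the square tail; front feet stand wider apart than the rear ones, so the nose must go in first. Feet 0-10 mm, plate 10-20 mm above the origin. Origin is 0 above the bench at the start, 14 mm on the deck (4 mm below the roof), 6 mm seated.
- handle_top (a point): Top centre of the slider's upright black handle blade, 85 mm above the slider's origin; axes as the slider. The blade is 14 mm thick (x), 36 mm long (y) and 65 mm tall; grip it or push it. On its smooth feet it slides at 1 to 3 N; once in the pockets it stops firmly, and tips at 5 N or more.
- gauge_pin (a joint): Downward travel (m) of the steel gauge pin: 0 to 0.004 at the start (up), 0.030 its own limit. Goes straight down against 2 N of friction and stays where left. Its foot stops on the slider's plate: about 0.012 if the slider still rides on the deck, about 0.020 if it is seated; then the black ring below its head is level with the bush's rim.
- pin_top (a point): Top centre of the pin's round steel head (20 mm across, 8 mm high). It stands over a 22 mm bush on the roof at x=+42 mm, y=118 mm of the dark box. Its top is 88 mm above the bench when the joint reads 0 and 68 mm when it reads 0.020; the bush's rim is 55 mm above the bench.
- flux_bottle: Bystander: amber flux bottle with a nozzle, 34 mm across, 94 mm tall, standing between slider and dark box. Origin: centre of its underside.
- ipa_bottle: Bystander: tall white wash bottle, 60 mm across, 188 mm tall. Origin: centre of its underside.
- tape_amber: Bystander: roll of amber tape lying flat, 61 mm across, 20 mm high. Origin: centre of its underside.
- mini_display: Bystander: small display on a white stand, 60x84x62 mm. Origin: centre of its underside.
- log_book: Bystander: dark log book, 152x110x18 mm. Origin: centre of its underside.
- driver_red: Bystander: screwdriver lying on the bench, 157x21x21 mm. Origin: centre of its underside.
- board_green: Bystander: circuit board lying flat, 75x95x9 mm. Origin: centre of its underside.

How it is judged:
By the outcome, as a careful person would: the job done as asked, in the order asked, and still so for the second after the job is handed in, with the robot touching nothing.
It also fails if it takes over 58 s, if anything falls off the work surface, if the arm or the gripper's body presses on something with over 40 N, if the wrist force passes 120 N, or if a joint passes its speed limit or range.

## Working session

There is one attempt and no reset: what is moved stays moved. The work goes in short steps, Python scripts to look and compute and a tool call to move; the robot and the scene stay as the last step left them, time stands still between calls to the robot, and variables do not carry over. Pictures are saved under pics/ and viewed, at most 10 in all, crops included, and the job is handed in when it is done.

Besides the shell and the picture viewer there is one more tool, called after "Emit:" as name(argument=value, ...), one argument or row to a line, values as JSON. move_arm: Moves the arm, as the interface text tells. Its arguments: {"type":"object","properties":{"plan":{"type":"array"}},"required":["plan"]}

```bash
mkdir -p pics
cat > h.py <<'E'
import numpy as np, cv2
from station import readout, capture, finish_job, cut_out, mark_of, manip
def ray(p,px):
    R=cv2.Rodrigues(np.array(p["rvec"],float))[0];t=np.array(p["tvec"],float)
    d=R.T@np.array([(px[0]-p["cx"])/p["fx"],(px[1]-p["cy"])/p["fy"],1.]);return -R.T@t,d
def at_z(p,px,z):
    o,d=ray(p,px);return o+d*(z-o[2])/d[2]
def proj(p,X):
    K=np.array([[p["fx"],0,p["cx"]],[0,p["fy"],p["cy"]],[0,0,1.]])
    return cv2.projectPoints(np.array(X,float).reshape(-1,1,3),np.array(p["rvec"],float),np.array(p["tvec"],float),K,None)[0][:,0]
def tri(ps,pxs):
    A=[];b=[]
    for p,q in zip(ps,pxs):
        o,d=ray(p,q);d/=np.linalg.norm(d);M=np.eye(3)-np.outer(d,d);A.append(M);b.append(M@o)
    return np.linalg.lstsq(np.vstack(A),np.hstack(b),rcond=None)[0]
def save(p,name): cv2.imwrite("pics/"+name,p["image"][:,:,::-1])
E
python3 - <<'E'
from h import *
np.set_printoptions(precision=1,suppress=True)
P={n:capture(n) for n in("scene","top")}
for n in P: save(P[n],n+"0.png"); print(n,ray(P[n],(256,192)))
Z=dict(dark_box=0,apron_mid=14,slot_mid=43,slider=0,handle_top=85,pin_top=88,flux_bottle=0,ipa_bottle=0,tape_amber=0,mini_display=0,log_book=0,driver_red=0,board_green=0)
for k,z in Z.items():
    for n in P:
        m=mark_of(P[n],k)[:2]
        print(k,n,[(round(d["conf"],2),np.array(d["pixel"]),at_z(P[n],d["pixel"],z)) for d in m])
print(manip.finger_overhang,readout.read_state())
E
```

```text
scene (array([-712.8, -734.3,  799.8]), array([ 0.8,  0.4, -0.5]))
top (array([ 367.1, -100. , 1618.4]), array([ 0.1,  0. , -1. ]))
dark_box scene [(0.75, array([245.4, 214.4]), array([489.6, -25.4,   0. ]))]
dark_box top [(0.82, array([242.2, 205.4]), array([478.4, -32.6,   0. ])), (0.32, array([135. , 167.1]), array([615.2, 345.7,   0. ]))]
apron_mid scene [(0.66, array([225.4, 207.2]), array([480.9,  48.7,  14. ])), (0.66, array([364.2, 236.8]), array([ 513.2, -433.1,   14. ]))]
apron_mid top [(0.95, array([218.2, 203.4]), array([484.7,  49.9,  14. ])), (0.15, array([391.4, 183.8]), array([ 550. , -547.6,   14. ]))]
slot_mid scene [(0.78, array([272.4, 212.6]), array([ 474.8, -136.2,   43. ]))]
slot_mid top [(0.73, array([274.3, 209.8]), array([ 460.1, -143.2,   43. ])), (0.68, array([391.5, 184.7]), array([ 543.7, -539.7,   43. ]))]
slider scene []
slider top [(0.15, array([217.1, 206.1]), array([476.2,  55. ,   0. ]))]
handle_top scene [(0.69, array([162.1, 174.5]), array([477.9, 312. ,  85. ]))]
handle_top top [(0.75, array([131.1, 203.7]), array([479.6, 333.2,  85. ]))]
pin_to
[... 1298 characters left out ...]
, 230.7]), array([ 389.2, -477.3,    0. ]))]
board_green scene [(0.59, array([363.3, 236. ]), array([ 538.3, -423.9,    0. ])), (0.46, array([362.7, 269.6]), array([ 367.5, -474.4,    0. ]))]
board_green top [(0.59, array([350.8, 185.2]), array([ 547.4, -410.9,    0. ]))]
25.0 {'clock': 1.4, 'joint_positions': array([-1.4,  0.5,  0. ,  1.6, -0. ,  1.1, -0.1]), 'qvel': array([-0.,  0.,  0., -0., -0., -0., -0.]), 'joint_torque': array([  0. , -59.6,   1.6, -28.2,   0. ,   0. ,  -0. ]), 'tcp_pos': array([186.4, 648.8, 233.3]), 'ee_rot': array([ 0.1,  1. , -0. ,  0. ]), 'force': array([-0.5, -0.4,  0.4]), 'ft_torque': array([ 0., -0.,  0.]), 'finger_force': 0.0, 'grip_width': 1.0024959094277464}
```

Run:
```python
import cv2
a=cv2.imread("pics/top0.png")[140:270,90:310];cv2.imwrite("pics/topc.png",cv2.resize(a,None,fx=3.6,fy=3.6,interpolation=cv2.INTER_CUBIC))
a=cv2.imread("pics/scene0.png")[120:270,100:310];cv2.imwrite("pics/scenec.png",cv2.resize(a,None,fx=3.8,fy=3.8,interpolation=cv2.INTER_CUBIC))
```

```text
(no output)
```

View pics/topc.png

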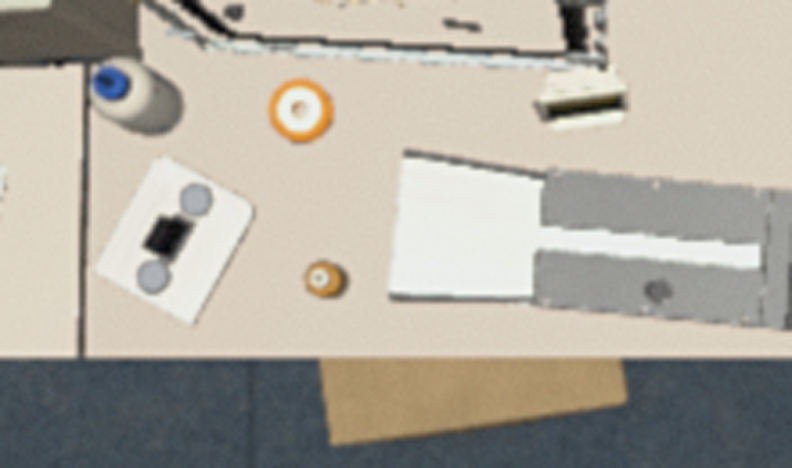

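View pics/scenec.png

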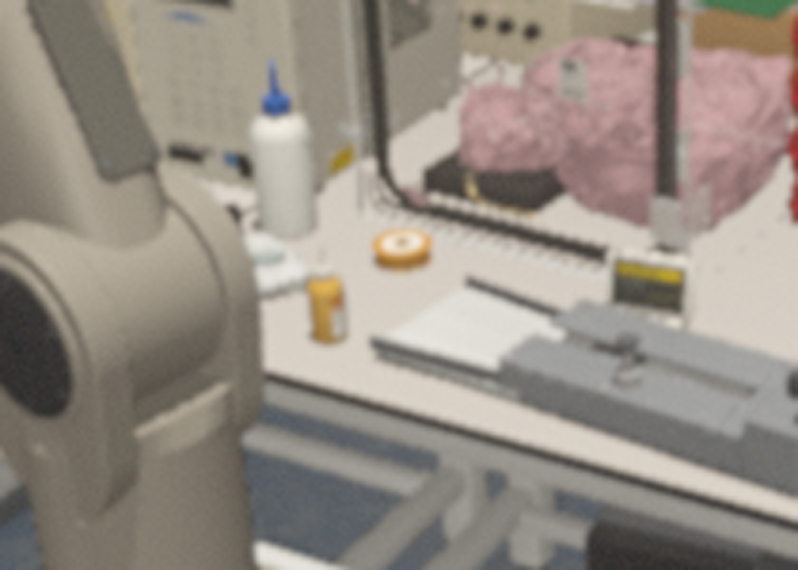

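Run:
```python
from h import *
np.set_printoptions(precision=1,suppress=True)
p=capture("top")
a=p["image"][175:240,108:170,::-1];save(p,"top1.png");cv2.imwrite("pics/sl.png",cv2.resize(a,None,fx=9,fy=9,interpolation=cv2.INTER_CUBIC))
for k,z in(("slider",20),("dark_box",43)):
    r=cut_out(p,k)
    for d in r[:2]:
        m=d["pixels"].astype(np.uint8)
        c=max(cv2.findContours(m,0,2)[0],key=cv2.contourArea)[:,0]
        w=np.array([at_z(p,q,z)[:2] for q in c],np.float32)
        R=cv2.minAreaRect(w);print(k,d["conf"],d["box"],m.sum(),R,cv2.boxPoints(R))
def cr(x,y):return np.array([90+x/3.6-.4,140+y/3.6-.4])
for n,q,z in(("slotL",[(540,228),(762,246)],43),("slotR",[(540,248),(758,267)],43),("roofL",[(547,170),(768,190)],43),("roofR",[(535,304),(768,325)],43),("slcorn",[(163,157),(255,210),(195,322),(97,268)],20),("pin",[(657,290)],88),("hdl",[(167,238)],85)):
    w=[at_z(p,cr(*c),z)[:2] for c in q];print(n,np.array(w).tolist(), np.degrees(np.arctan2(*(w[1]-w[0]))) if len(w)==2 else"")
```

```text
slider 0.63 [120.8, 184.0, 159.6, 229.5] 1152 ((479.106201171875, 325.57598876953125), (111.70745086669922, 132.58712768554688), 63.65633773803711) [[394.9 304.9]
 [513.7 246.1]
 [563.3 346.2]
 [444.5 405. ]]
dark_box 0.95 [201.6, 182.1, 326.8, 230.3] 4914 ((466.34246826171875, -104.45066833496094), (431.88092041015625, 140.72402954101562), 84.14315795898438) [[ 374.3 -312.1]
 [ 514.3 -326.4]
 [ 558.4  103.2]
 [ 418.4  117.5]]
dark_box 0.69 [118.7, 156.2, 141.4, 177.4] 369 ((612.5833740234375, 359.75054931640625), (87.6457748413086, 56.749629974365234), 63.269596099853516) [[567.5 333.4]
 [618.2 307.8]
 [657.6 386.1]
 [607.  411.7]]
slotL [[483.8366133291052, -25.591801810750184], [466.06332119221537, -234.37916809789192]] -175.13435365570007
slotR [[464.9368640796675, -25.586737125894317], [446.3243189032014, -230.42093799972707]] -174.80799740910547
roofL [[538.8168010812917, -32.23244123110524], [518.9002616450684, -240.58389936126912]] -174.53962629352148
roofR [[412.21976321629705, -20.868818348378895], [391.9462540893088, -239.19409759735186]] -174.69477396352238
slcorn [[555.6662343522323, 339.61510055322094], [503.9615185470576, 249.7413542586142], [396.6030062589381, 306.02012346303013], [448.6564977547142, 401.5224698489863]] 
pin [[423.3707037058162, -134.5264517266986]] 
hdl [[472.8147874311401, 316.7075049039993]]
```

View pics/sl.png

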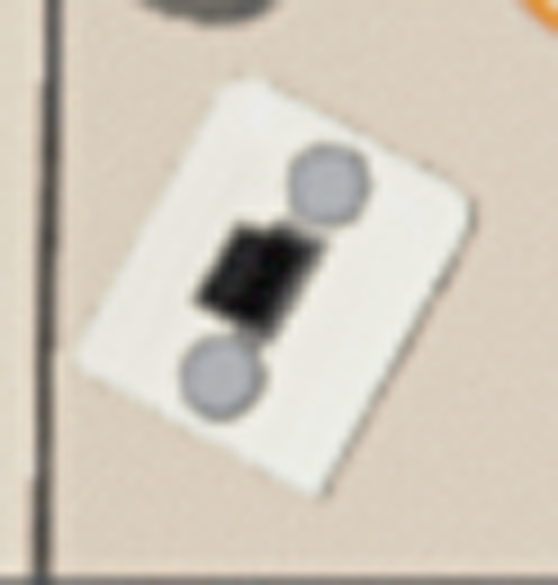

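```bash
cat >> h.py <<'E'
from scipy.spatial.transform import Rotation as Ro
def go(xyz,yaw=None):
    "yaw: world heading (deg) of tool y, mod 180; prints turn and shifts (after the turn) in row units"
    s=readout.read_state();R=Ro.from_quat(s["ee_rot"]);p=np.array(s["tcp_pos"])
    T=R
    if yaw is not None:
        y=R.as_matrix()[:,1];c=np.degrees(np.arctan2(y[1],y[0]));d=(yaw-c+90)%180-90
        a=np.radians(c+d);Y=np.array([np.cos(a),np.sin(a),0]);Z=np.array([0,0,-1.]);X=np.cross(Y,Z)
        T=Ro.from_matrix(np.c_[X,Y,Z]);print("turn units",(R.inv()*T).as_rotvec(degrees=True)/8,"cur yaw",c)
    print("shift units",T.inv().apply(np.array(xyz)-p)/30,"at",p,"clock",s["clock"],"F",s["force"],"w",s["grip_width"])
E
python3 -c "
from h import *
np.set_printoptions(precision=3,suppress=True)
go((478,326,200),152.5)"
```

```text
turn units [ 0.     0.    -9.817] cur yaw 73.96718721893063
shift units [  5.056 -13.589   1.111] at [186.444 648.79  233.319] clock 1.55 F [ 0.217 -0.395  1.274] w 0.997868083119446
```

Emit:
move_arm(
  plan=[
    {"wz": -0.98},
    {"wz": -0.98},
    {"wz": -0.98},
    {"wz": -0.98},
    {"wz": -0.98},
    {"wz": -0.98},
    {"wz": -0.98},
    {"wz": -0.98},
    {"wz": -0.98},
    {"wz": -0.98},
  ],
)

```text
schema error: expected keys tx, ty, tz, wx, wy, wz, hand
```

Emit:
move_arm(
  plan=[
    {"tx": 0.33,"ty": -0.9},
    {"tx": 0.33,"ty": -0.9},
    {"tx": 0.33,"ty": -0.9},
    {"tx": 0.33,"ty": -0.9},
    {"tx": 0.33,"ty": -0.9},
    {"tx": 0.33,"ty": -0.9},
    {"tx": 0.33,"ty": -0.9},
    {"tx": 0.33,"ty": -0.9},
    {"tx": 0.33,"ty": -0.9},
    {"tx": 0.33,"ty": -0.9},
    {"tx": 0.33,"ty": -0.9},
    {"tx": 0.33,"ty": -0.9},
    {"tx": 0.33,"ty": -0.9},
    {"tx": 0.33,"ty": -0.9},
    {"tx": 0.33,"ty": -0.9},
    {},
  ],
)

```text
schema error: expected keys tx, ty, tz, wx, wy, wz, hand
```

```bash
python3 -c "
from h import *
np.set_printoptions(precision=3,suppress=True)
go((478,326,72),152.5)
p=capture('scene');cv2.imwrite('pics/s1.png',cv2.resize(p['image'][100:240,60:270,::-1],None,fx=3.8,fy=3.8,interpolation=cv2.INTER_CUBIC))
print([(d['conf'],d['pixel'],at_z(p,d['pixel'],85)) for d in mark_of(p,'handle_top')], proj(p,[478,326,85]),mark_of(p,'slider'))
"
```

```text
turn units [ 0.     0.    -9.817] cur yaw 73.96718721893063
shift units [  5.056 -13.589   5.377] at [186.444 648.79  233.319] clock 1.55 F [ 0.217 -0.395  1.274] w 0.997868083119446
[(0.68, [162.7, 171.0], array([503.184, 329.35 ,  85.   ]))] [[159.046 173.756]] [{'pixel': [271.9, 202.3], 'conf': 0.61}, {'pixel': [157.6, 193.5], 'conf': 0.53}]
```

View pics/s1.png

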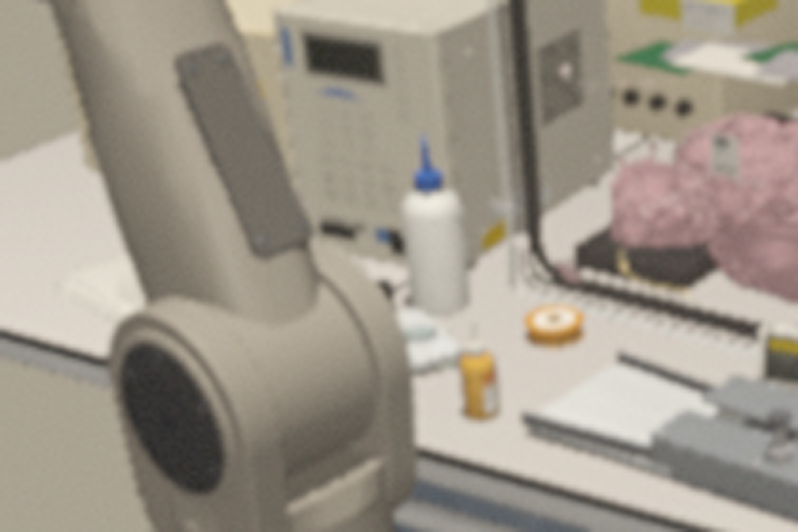

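The moves were refused because every key is required. The picture shows the arm still at its start and hiding the slider's handle; the flux bottle is at about (186,201) in full-frame pixels.

Emit:
move_arm(
  plan=[
    {"tx": 0,"ty": 0,"tz": 0,"wx": 0,"wy": 0,"wz": -0.98,"hand": 0},
    {"tx": 0,"ty": 0,"tz": 0,"wx": 0,"wy": 0,"wz": -0.98,"hand": 0},
    {"tx": 0,"ty": 0,"tz": 0,"wx": 0,"wy": 0,"wz": -0.98,"hand": 0},
    {"tx": 0,"ty": 0,"tz": 0,"wx": 0,"wy": 0,"wz": -0.98,"hand": 0},
    {"tx": 0,"ty": 0,"tz": 0,"wx": 0,"wy": 0,"wz": -0.98,"hand": 0},
    {"tx": 0,"ty": 0,"tz": 0,"wx": 0,"wy": 0,"wz": -0.98,"hand": 0},
    {"tx": 0,"ty": 0,"tz": 0,"wx": 0,"wy": 0,"wz": -0.98,"hand": 0},
    {"tx": 0,"ty": 0,"tz": 0,"wx": 0,"wy": 0,"wz": -0.98,"hand": 0},
    {"tx": 0,"ty": 0,"tz": 0,"wx": 0,"wy": 0,"wz": -0.98,"hand": 0},
    {"tx": 0,"ty": 0,"tz": 0,"wx": 0,"wy": 0,"wz": -0.98,"hand": 0},
  ],
)

```text
clock: 2.95
tcp_pos: [186.5, 648.8, 233.3]
ee_rot: [-0.52, 0.854, 0.0, 0.0]
force: [0.1, -0.3, -0.8]
grip_width: 1.002
finger_force: 0.0
```

Emit:
move_arm(
  plan=[
    {"tx": 0.33,"ty": -0.9,"tz": 0,"wx": 0,"wy": 0,"wz": 0,"hand": 0},
    {"tx": 0.33,"ty": -0.9,"tz": 0,"wx": 0,"wy": 0,"wz": 0,"hand": 0},
    {"tx": 0.33,"ty": -0.9,"tz": 0,"wx": 0,"wy": 0,"wz": 0,"hand": 0},
    {"tx": 0.33,"ty": -0.9,"tz": 0,"wx": 0,"wy": 0,"wz": 0,"hand": 0},
    {"tx": 0.33,"ty": -0.9,"tz": 0,"wx": 0,"wy": 0,"wz": 0,"hand": 0},
    {"tx": 0.33,"ty": -0.9,"tz": 0,"wx": 0,"wy": 0,"wz": 0,"hand": 0},
    {"tx": 0.33,"ty": -0.9,"tz": 0,"wx": 0,"wy": 0,"wz": 0,"hand": 0},
    {"tx": 0.33,"ty": -0.9,"tz": 0,"wx": 0,"wy": 0,"wz": 0,"hand": 0},
    {"tx": 0.33,"ty": -0.9,"tz": 0,"wx": 0,"wy": 0,"wz": 0,"hand": 0},
    {"tx": 0.33,"ty": -0.9,"tz": 0,"wx": 0,"wy": 0,"wz": 0,"hand": 0},
    {"tx": 0.33,"ty": -0.9,"tz": 0,"wx": 0,"wy": 0,"wz": 0,"hand": 0},
    {"tx": 0.33,"ty": -0.9,"tz": 0,"wx": 0,"wy": 0,"wz": 0,"hand": 0},
    {"tx": 0.33,"ty": -0.9,"tz": 0,"wx": 0,"wy": 0,"wz": 0,"hand": 0},
    {"tx": 0.33,"ty": -0.9,"tz": 0,"wx": 0,"wy": 0,"wz": 0,"hand": 0},
    {"tx": 0.33,"ty": -0.9,"tz": 0,"wx": 0,"wy": 0,"wz": 0,"hand": 0},
    {"tx": 0,"ty": 0,"tz": 0,"wx": 0,"wy": 0,"wz": 0,"hand": 0},
  ],
)

```text
clock: 4.95
tcp_pos: [478.2, 327.0, 233.4]
ee_rot: [-0.516, 0.857, -0.001, 0.0]
force: [-0.7, 0.1, -0.6]
grip_width: 0.999
finger_force: 0.0
```

```bash
python3 -c "
from h import *
np.set_printoptions(precision=3,suppress=True)
go((478,326,72),152.5)
p=capture('scene');cv2.imwrite('pics/s2.png',cv2.resize(p['image'][100:240,60:270,::-1],None,fx=3.8,fy=3.8,interpolation=cv2.INTER_CUBIC))
print([(d['conf'],d['pixel'],at_z(p,d['pixel'],85)) for d in mark_of(p,'handle_top')], proj(p,[478,326,85]),mark_of(p,'slider'))
"
```

```text
turn units [-0.008 -0.003 -0.05 ] cur yaw 152.09978564893126
shift units [ 0.032 -0.009  5.379] at [478.199 326.975 233.357] clock 4.95 F [-0.657  0.059 -0.635] w 0.9986310266792227
[(0.62, [159.3, 172.7], array([485.698, 331.039,  85.   ]))] [[159.046 173.756]] [{'pixel': [158.7, 196.7], 'conf': 0.52}]
```

View pics/s2.png

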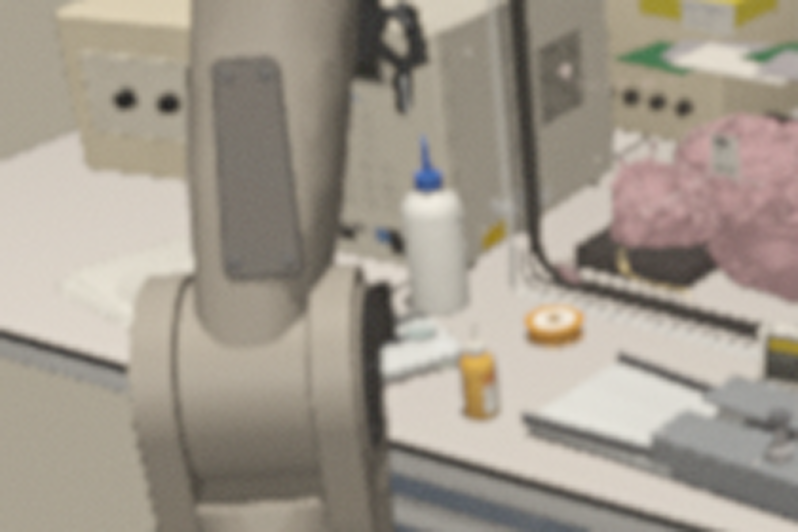

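Emit:
move_arm(
  plan=[
    {"tx": 0,"ty": 0,"tz": 0.9,"wx": 0,"wy": 0,"wz": 0,"hand": 0},
    {"tx": 0,"ty": 0,"tz": 0.9,"wx": 0,"wy": 0,"wz": 0,"hand": 0},
    {"tx": 0,"ty": 0,"tz": 0.9,"wx": 0,"wy": 0,"wz": 0,"hand": 0},
    {"tx": 0,"ty": 0,"tz": 0.9,"wx": 0,"wy": 0,"wz": 0,"hand": 0},
    {"tx": 0,"ty": 0,"tz": 0.9,"wx": 0,"wy": 0,"wz": 0,"hand": 0},
    {"tx": 0,"ty": 0,"tz": 0.86,"wx": 0,"wy": 0,"wz": 0,"hand": 0},
    {"tx": 0,"ty": 0,"tz": 0,"wx": 0,"wy": 0,"wz": 0,"hand": 0},
    {"tx": 0,"ty": 0,"tz": 0,"wx": 0,"wy": 0,"wz": 0,"hand": 1},
    {"tx": 0,"ty": 0,"tz": 0,"wx": 0,"wy": 0,"wz": 0,"hand": 1},
    {"tx": 0,"ty": 0,"tz": 0,"wx": 0,"wy": 0,"wz": 0,"hand": 1},
    {"tx": 0,"ty": 0,"tz": 0,"wx": 0,"wy": 0,"wz": 0,"hand": 1},
    {"tx": 0,"ty": 0,"tz": 0,"wx": 0,"wy": 0,"wz": 0,"hand": 1},
    {"tx": 0,"ty": 0,"tz": 0,"wx": 0,"wy": 0,"wz": 0,"hand": 1},
    {"tx": 0,"ty": 0,"tz": 0,"wx": 0,"wy": 0,"wz": 0,"hand": 1},
  ],
)

```text
clock: 6.85
tcp_pos: [477.0, 330.0, 73.9]
ee_rot: [-0.518, 0.856, 0.0, 0.001]
force: [-0.1, -0.0, 5.7]
grip_width: 0.398
finger_force: 59.9
```

Emit:
move_arm(
  plan=[
    {"tx": 0,"ty": 0,"tz": -0.3,"wx": 0,"wy": 0,"wz": 0,"hand": 1},
    {"tx": 0,"ty": 0,"tz": -0.6,"wx": 0,"wy": 0,"wz": 0,"hand": 1},
    {"tx": 0,"ty": 0,"tz": -0.8,"wx": 0,"wy": 0,"wz": 0,"hand": 1},
    {"tx": 0,"ty": 0,"tz": -0.8,"wx": 0,"wy": 0,"wz": 0,"hand": 1},
    {"tx": 0,"ty": 0,"tz": -0.8,"wx": 0,"wy": 0,"wz": 0,"hand": 1},
    {"tx": 0,"ty": 0,"tz": -0.6,"wx": 0,"wy": 0,"wz": 0,"hand": 1},
    {"tx": 0,"ty": 0,"tz": -0.3,"wx": 0,"wy": 0,"wz": 0,"hand": 1},
    {"tx": 0,"ty": 0,"tz": 0,"wx": 0,"wy": 0,"wz": 0.4,"hand": 1},
    {"tx": 0,"ty": 0,"tz": 0,"wx": 0,"wy": 0,"wz": 0.8,"hand": 1},
    {"tx": 0,"ty": 0,"tz": 0,"wx": 0,"wy": 0,"wz": 0.8,"hand": 1},
    {"tx": 0,"ty": 0,"tz": 0,"wx": 0,"wy": 0,"wz": 0.8,"hand": 1},
    {"tx": 0,"ty": 0,"tz": 0,"wx": 0,"wy": 0,"wz": 0.8,"hand": 1},
    {"tx": 0,"ty": 0,"tz": 0,"wx": 0,"wy": 0,"wz": 0.8,"hand": 1},
    {"tx": 0,"ty": 0,"tz": 0,"wx": 0,"wy": 0,"wz": 0.8,"hand": 1},
    {"tx": 0,"ty": 0,"tz": 0,"wx": 0,"wy": 0,"wz": 0.8,"hand": 1},
    {"tx": 0,"ty": 0,"tz": 0,"wx": 0,"wy": 0,"wz": 0.8,"hand": 1},
    {"tx": 0,"ty": 0,"tz": 0,"wx": 0,"wy": 0,"wz": 0.8,"hand": 1},
    {"tx": 0,"ty": 0,"tz": 0,"wx": 0,"wy": 0,"wz": 0.8,"hand": 1},
    {"tx": 0,"ty": 0,"tz": 0,"wx": 0,"wy": 0,"wz": 0,"hand": 1},
  ],
)

```text
clock: 9.22
tcp_pos: [475.9, 329.2, 198.0]
ee_rot: [0.042, 0.999, -0.0, -0.0]
force: [-0.8, 1.0, -4.6]
grip_width: 0.399
finger_force: 60.7
```

```bash
python3 -c "
from h import *
np.set_printoptions(precision=3,suppress=True)
go((483.5,56,200),84.8)
"
```

```text
turn units [-0.007 -0.006  0.055] cur yaw 85.23684982341992
shift units [-1.078 -9.046 -0.065] at [475.894 329.19  198.044] clock 9.225 F [-0.84   0.97  -4.642] w 0.3994824028187516
```

Emit:
move_arm(
  plan=[
    {"tx": -0.09,"ty": -0.3,"tz": 0,"wx": 0,"wy": 0,"wz": 0.05,"hand": 1},
    {"tx": -0.09,"ty": -0.75,"tz": 0,"wx": 0,"wy": 0,"wz": 0,"hand": 1},
    {"tx": -0.09,"ty": -0.75,"tz": 0,"wx": 0,"wy": 0,"wz": 0,"hand": 1},
    {"tx": -0.09,"ty": -0.75,"tz": 0,"wx": 0,"wy": 0,"wz": 0,"hand": 1},
    {"tx": -0.09,"ty": -0.75,"tz": 0,"wx": 0,"wy": 0,"wz": 0,"hand": 1},
    {"tx": -0.09,"ty": -0.75,"tz": 0,"wx": 0,"wy": 0,"wz": 0,"hand": 1},
    {"tx": -0.09,"ty": -0.75,"tz": 0,"wx": 0,"wy": 0,"wz": 0,"hand": 1},
    {"tx": -0.09,"ty": -0.75,"tz": 0,"wx": 0,"wy": 0,"wz": 0,"hand": 1},
    {"tx": -0.09,"ty": -0.75,"tz": 0,"wx": 0,"wy": 0,"wz": 0,"hand": 1},
    {"tx": -0.09,"ty": -0.75,"tz": 0,"wx": 0,"wy": 0,"wz": 0,"hand": 1},
    {"tx": -0.09,"ty": -0.75,"tz": 0,"wx": 0,"wy": 0,"wz": 0,"hand": 1},
    {"tx": -0.09,"ty": -0.75,"tz": 0,"wx": 0,"wy": 0,"wz": 0,"hand": 1},
    {"tx": 0,"ty": -0.5,"tz": 0,"wx": 0,"wy": 0,"wz": 0,"hand": 1},
    {"tx": 0,"ty": 0,"tz": 1,"wx": 0,"wy": 0,"wz": 0,"hand": 1},
    {"tx": 0,"ty": 0,"tz": 1,"wx": 0,"wy": 0,"wz": 0,"hand": 1},
    {"tx": 0,"ty": 0,"tz": 0.5,"wx": 0,"wy": 0,"wz": 0,"hand": 1},
    {"tx": 0,"ty": 0,"tz": 0,"wx": 0,"wy": 0,"wz": 0,"hand": 1},
    {"tx": 0,"ty": 0,"tz": 0,"wx": 0,"wy": 0,"wz": 0,"hand": 1},
  ],
)

```text
clock: 11.48
tcp_pos: [484.7, 56.2, 124.4]
ee_rot: [0.046, 0.999, 0.0, 0.001]
force: [0.5, -0.6, -4.3]
grip_width: 0.399
finger_force: 60.8
```

```bash
python3 -c "
from h import *
np.set_printoptions(precision=3,suppress=True)
go((483.5,54,90),84.8)
P=[capture(n) for n in('scene','top')]
for i,p in enumerate(P):
    for k,z in (('slider',50),('handle_top',125),('dark_box',0),('apron_mid',14)): print(i,k,[(d['conf'],d['pixel'],at_z(p,d['pixel'],z)) for d in mark_of(p,k)[:2]])
a=cv2.resize(P[1]['image'][170:240,180:290,::-1],(800,510),interpolation=3);cv2.imwrite('pics/t3.png',a)
a=cv2.resize(P[0]['image'][150:260,160:320,::-1],(800,550),interpolation=3);cv2.imwrite('pics/s3.png',a)
"
```

```text
turn units [ 0.005  0.011 -0.004] cur yaw 84.77057057504442
shift units [ 0.034 -0.077  1.148] at [484.733  56.198 124.436] clock 11.475 F [ 0.515 -0.574 -4.297] w 0.39929550260905283
0 slider [(0.76, [221.0, 197.1], array([480.384,  64.174,  50.   ]))]
0 handle_top [(0.77, [223.2, 173.9], array([508.819,  68.806, 125.   ]))]
0 dark_box [(0.6, [242.1, 214.4], array([484.559, -15.324,   0.   ]))]
0 apron_mid [(0.78, [223.9, 206.4], array([483.388,  56.353,  14.   ])), (0.26, [265.2, 209.5], array([528.386, -81.655,  14.   ]))]
1 slider [(0.74, [221.0, 204.1], array([479.605,  37.055,  50.   ]))]
1 handle_top [(0.66, [243.2, 205.6], array([469.113, -41.056, 125.   ])), (0.62, [212.8, 203.2], array([477.234,  56.981, 125.   ]))]
1 dark_box [(0.71, [241.6, 203.4], array([485.364, -30.541,   0.   ]))]
1 apron_mid []
```

View pics/t3.png

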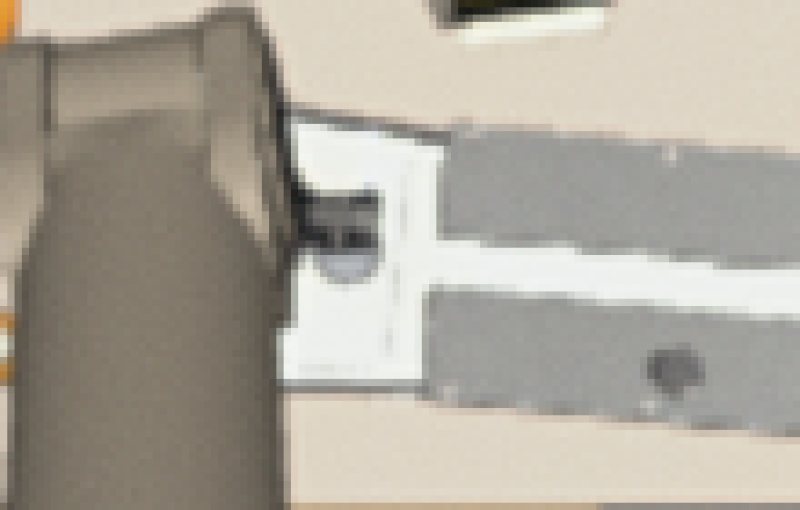

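View pics/s3.png

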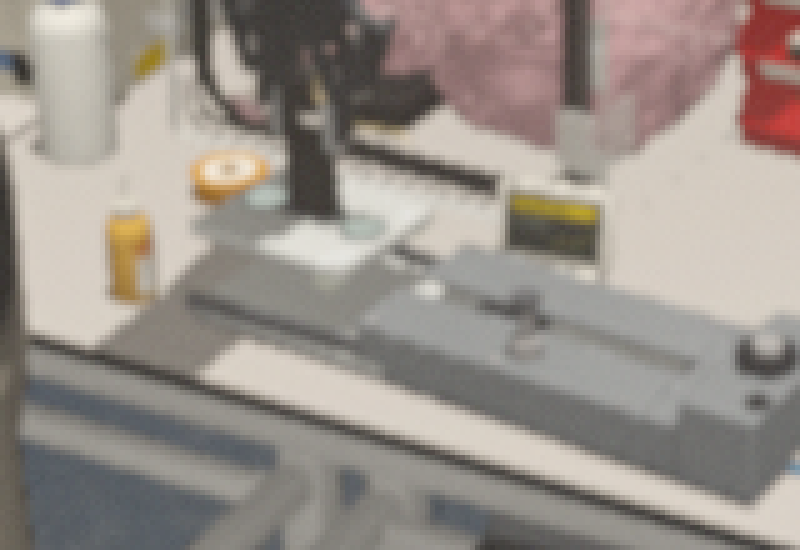

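```bash
python3 -c "
from h import *
np.set_printoptions(precision=1,suppress=True)
p=capture('top')
np.set_printoptions(linewidth=250)
g=p['image'].mean(2)
print(g[186:228,226].astype(int));print(g[186:228,230].astype(int));print(g[186:228,222].astype(int)); print(g[205,225:248].astype(int),g[212,225:248].astype(int))
s=readout.read_state();c=s['tcp_pos'];o=np.array([c[0],c[1],0]);yb=np.array([-.0906,-.9959,0]);xb=np.array([-.9959,.0906,0])
for z in(60,70):
  for dx,dy in((55,50),(55,20),(-55,50),(-55,20),(0,65),(40,65)): print(z,dx,dy,proj(p,o+dx*xb+dy*yb+[0,0,z]))
m=np.array([475.5,-27,0])
for dx,dy in((56.5,-1),(67,-75),(-56.5,-1),(-62,-75)): print('rail',proj(p,m+dx*xb+dy*yb+[0,0,26]))
"
```

```text
[119 161 233 239 238 236 236 236 237 237 191 116  95 112 112 102 105  99  92 147 180 174 151 202 235 239 238 237 238 238 237 237 237 237 240 238 169 133 193 212 211 210]
[143 133 215 237 238 237 237 238 240 228 142  70  78 120 133 121  82  64 110 168 173 166 205 234 239 238 237 238 238 238 239 238 238 238 234 224 162 128 182 207 211 210]
[120 212 240 241 240 240 241 240 237 216 131  60  64  78  71  50  40  58  97 148 210 235 240 240 241 241 240 240 240 239 238 238 238 235 222 228 167 132 192 212 211 211]
[149 147 163 167 170 168 156 182 232 232 236 238 238 238 237 238 239 239 238 239 239 239 240] [237 238 239 239 238 237 237 238 234 225 235 239 231 169 142 155 157 156 156 153 156 154 155]
60 55 50 [[228.4 220.2]]
60 55 20 [[219.5 219.4]]
60 -55 50 [[231.4 187.7]]
60 -55 20 [[222.5 186.9]]
60 0 65 [[234.3 204.3]]
60 40 65 [[233.2 216.2]]
70 55 50 [[228.2 220.1]]
70 55 20 [[219.2 219.3]]
70 -55 50 [[231.2 187.4]]
70 -55 20 [[222.3 186.6]]
70 0 65 [[234.2 204.1]]
70 40 65 [[233.1 216. ]]
rail [[238.5 222.1]]
rail [[216.7 223.3]]
rail [[241.4 189.4]]
rail [[220.2 185.9]]
```

Emit:
move_arm(
  plan=[
    {"tx": 0,"ty": -0.08,"tz": 0.4,"wx": 0,"wy": 0,"wz": 0,"hand": 1},
    {"tx": 0,"ty": 0,"tz": 0.4,"wx": 0,"wy": 0,"wz": 0,"hand": 1},
    {"tx": 0,"ty": 0,"tz": 0.2,"wx": 0,"wy": 0,"wz": 0,"hand": 1},
    {"tx": 0,"ty": 0,"tz": 0.1,"wx": 0,"wy": 0,"wz": 0,"hand": 1},
    {"tx": 0,"ty": 0,"tz": 0.05,"wx": 0,"wy": 0,"wz": 0,"hand": 1},
    {"tx": 0,"ty": 0,"tz": 0,"wx": 0,"wy": 0,"wz": 0,"hand": 1},
  ],
)

```text
clock: 12.78
tcp_pos: [483.8, 53.7, 89.1]
ee_rot: [0.046, 0.999, 0.0, 0.0]
force: [0.3, 0.3, -5.2]
grip_width: 0.402
finger_force: 60.8
```

Emit:
move_arm(
  plan=[
    {"tx": 0,"ty": 0,"tz": 0.04,"wx": 0,"wy": 0,"wz": 0,"hand": 1},
    {"tx": 0,"ty": 0,"tz": 0.03,"wx": 0,"wy": 0,"wz": 0,"hand": 1},
    {"tx": 0,"ty": 0,"tz": 0,"wx": 0,"wy": 0,"wz": 0,"hand": 1},
  ],
)

```text
clock: 13.15
tcp_pos: [484.3, 53.8, 87.8]
ee_rot: [0.046, 0.999, 0.0, 0.001]
force: [-1.6, -0.2, 4.4]
grip_width: 0.402
finger_force: 61.9
```

Emit:
move_arm(
  plan=[
    {"tx": 0,"ty": 0,"tz": 0,"wx": 0,"wy": 0,"wz": 0,"hand": 0.5},
    {"tx": 0,"ty": 0,"tz": 0,"wx": 0,"wy": 0,"wz": 0,"hand": 0.5},
    {"tx": 0,"ty": 0,"tz": 0,"wx": 0,"wy": 0,"wz": 0,"hand": 0.5},
    {"tx": 0,"ty": 0,"tz": 0.2,"wx": 0,"wy": 0,"wz": 0,"hand": 0.5},
    {"tx": 0,"ty": 0,"tz": 0.2,"wx": 0,"wy": 0,"wz": 0,"hand": 0.5},
    {"tx": 0,"ty": 0,"tz": 0,"wx": 0,"wy": 0,"wz": 0,"hand": 0.5},
  ],
)

```text
clock: 13.9
tcp_pos: [483.1, 53.5, 74.1]
ee_rot: [0.046, 0.999, -0.0, -0.001]
force: [0.1, -0.1, 0.2]
grip_width: 0.504
finger_force: 0.0
```

```bash
python3 -c "
from h import *
np.set_printoptions(precision=3,suppress=True)
go((475.5-.0906*20,-27-.9959*20,76),84.8)
"
```

```text
turn units [-0.004 -0.01  -0.004] cur yaw 84.76759823736685
shift units [ 0.01  -3.363 -0.062] at [483.134  53.542  74.146] clock 13.9 F [ 0.099 -0.075  0.181] w 0.503696639317546
```

Emit:
move_arm(
  plan=[
    {"tx": 0,"ty": -0.1,"tz": -0.06,"wx": 0,"wy": 0,"wz": 0,"hand": 0.5},
    {"tx": 0,"ty": -0.15,"tz": 0,"wx": 0,"wy": 0,"wz": 0,"hand": 0.5},
    {"tx": 0,"ty": -0.18,"tz": 0,"wx": 0,"wy": 0,"wz": 0,"hand": 0.5},
    {"tx": 0,"ty": -0.18,"tz": 0,"wx": 0,"wy": 0,"wz": 0,"hand": 0.5},
    {"tx": 0,"ty": -0.18,"tz": 0,"wx": 0,"wy": 0,"wz": 0,"hand": 0.5},
    {"tx": 0,"ty": -0.18,"tz": 0,"wx": 0,"wy": 0,"wz": 0,"hand": 0.5},
    {"tx": 0,"ty": -0.18,"tz": 0,"wx": 0,"wy": 0,"wz": 0,"hand": 0.5},
    {"tx": 0,"ty": -0.18,"tz": 0,"wx": 0,"wy": 0,"wz": 0,"hand": 0.5},
    {"tx": 0,"ty": -0.18,"tz": 0,"wx": 0,"wy": 0,"wz": 0,"hand": 0.5},
    {"tx": 0,"ty": -0.18,"tz": 0,"wx": 0,"wy": 0,"wz": 0,"hand": 0.5},
  ],
)

```text
clock: 15.15
tcp_pos: [479.0, 2.9, 76.7]
ee_rot: [0.046, 0.999, 0.0, -0.0]
force: [-0.1, 0.8, 1.5]
grip_width: 0.5
finger_force: 0.6
```

```bash
python3 -c "
from h import *
np.set_printoptions(precision=3,suppress=True)
go((475.5-.0906*20,-27-.9959*20,76),84.8)
p=capture('scene');a=cv2.resize(p['image'][150:260,160:320,::-1],(800,550),interpolation=3);cv2.imwrite('pics/s4.png',a)
"
```

```text
turn units [ 0.    -0.    -0.004] cur yaw 84.76857214468214
shift units [ 0.027 -1.669  0.023] at [479.044   2.86   76.697] clock 15.15 F [-0.14   0.83   1.521] w 0.5003025194836155
```

View pics/s4.png

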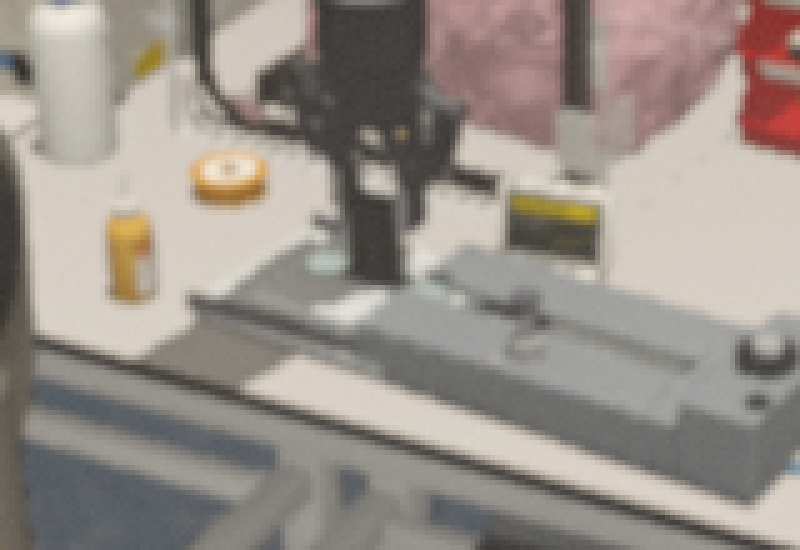

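Emit:
move_arm(
  plan=[
    {"tx": 0,"ty": -0.17,"tz": 0,"wx": 0,"wy": 0,"wz": 0,"hand": 0.5},
    {"tx": 0,"ty": -0.17,"tz": 0,"wx": 0,"wy": 0,"wz": 0,"hand": 0.5},
    {"tx": 0,"ty": -0.17,"tz": 0,"wx": 0,"wy": 0,"wz": 0,"hand": 0.5},
    {"tx": 0,"ty": -0.17,"tz": 0,"wx": 0,"wy": 0,"wz": 0,"hand": 0.5},
    {"tx": 0,"ty": -0.17,"tz": 0,"wx": 0,"wy": 0,"wz": 0,"hand": 0.5},
    {"tx": 0,"ty": -0.17,"tz": 0,"wx": 0,"wy": 0,"wz": 0,"hand": 0.5},
    {"tx": 0,"ty": -0.17,"tz": 0,"wx": 0,"wy": 0,"wz": 0,"hand": 0.5},
    {"tx": 0,"ty": -0.17,"tz": 0,"wx": 0,"wy": 0,"wz": 0,"hand": 0.5},
    {"tx": 0,"ty": -0.17,"tz": 0,"wx": 0,"wy": 0,"wz": 0,"hand": 0.5},
    {"tx": 0,"ty": -0.17,"tz": 0,"wx": 0,"wy": 0,"wz": 0,"hand": 0.5},
    {"tx": 0,"ty": -0.17,"tz": 0,"wx": 0,"wy": 0,"wz": 0,"hand": 0.5},
    {"tx": 0,"ty": -0.17,"tz": 0,"wx": 0,"wy": 0,"wz": 0,"hand": 0.5},
    {"tx": 0,"ty": -0.17,"tz": 0,"wx": 0,"wy": 0,"wz": 0,"hand": 0.5},
    {"tx": 0,"ty": -0.17,"tz": 0,"wx": 0,"wy": 0,"wz": 0,"hand": 0.5},
    {"tx": 0,"ty": -0.17,"tz": 0,"wx": 0,"wy": 0,"wz": 0,"hand": 0.5},
    {"tx": 0,"ty": -0.17,"tz": 0,"wx": 0,"wy": 0,"wz": 0,"hand": 0.5},
    {"tx": 0,"ty": -0.15,"tz": 0,"wx": 0,"wy": 0,"wz": 0,"hand": 0.5},
    {"tx": 0,"ty": -0.12,"tz": 0,"wx": 0,"wy": 0,"wz": 0,"hand": 0.5},
  ],
)

```text
clock: 17.45
tcp_pos: [470.9, -86.4, 76.7]
ee_rot: [0.046, 0.999, 0.0, -0.0]
force: [0.4, 0.9, -0.7]
grip_width: 0.499
finger_force: 0.5
```

```bash
python3 -c "
from h import *
np.set_printoptions(precision=3,suppress=True)
go((475.5-.0906*85,-27-.9959*85,76),84.8)
"
```

```text
turn units [ 0.    -0.    -0.005] cur yaw 84.75911713682405
shift units [ 0.025 -0.846  0.023] at [470.858 -86.445  76.697] clock 17.45 F [ 0.426  0.856 -0.664] w 0.4993910988081599
```

Emit:
move_arm(
  plan=[
    {"tx": 0,"ty": -0.12,"tz": 0,"wx": 0,"wy": 0,"wz": 0,"hand": 0.5},
    {"tx": 0,"ty": -0.12,"tz": 0,"wx": 0,"wy": 0,"wz": 0,"hand": 0.5},
    {"tx": 0,"ty": -0.12,"tz": 0,"wx": 0,"wy": 0,"wz": 0,"hand": 0.5},
    {"tx": 0,"ty": -0.12,"tz": 0,"wx": 0,"wy": 0,"wz": 0,"hand": 0.5},
    {"tx": 0,"ty": -0.12,"tz": 0,"wx": 0,"wy": 0,"wz": 0,"hand": 0.5},
    {"tx": 0,"ty": -0.12,"tz": 0,"wx": 0,"wy": 0,"wz": 0,"hand": 0.5},
    {"tx": 0,"ty": -0.12,"tz": 0,"wx": 0,"wy": 0,"wz": 0,"hand": 0.5},
  ],
)

```text
clock: 18.32
tcp_pos: [468.6, -111.5, 76.7]
ee_rot: [0.046, 0.999, 0.0, 0.0]
force: [0.8, 0.5, 0.9]
grip_width: 0.5
finger_force: 0.5
```

Emit:
move_arm(
  plan=[
    {"tx": 0,"ty": -0.12,"tz": 0,"wx": 0,"wy": 0,"wz": 0,"hand": 0.5},
    {"tx": 0,"ty": -0.12,"tz": 0,"wx": 0,"wy": 0,"wz": 0,"hand": 0.5},
  ],
)

```text
clock: 18.58
tcp_pos: [467.9, -118.6, 76.7]
ee_rot: [0.046, 0.999, 0.0, 0.0]
force: [0.0, 0.8, -0.3]
grip_width: 0.498
finger_force: 0.5
```

Emit:
move_arm(
  plan=[
    {"tx": 0,"ty": -0.12,"tz": 0,"wx": 0,"wy": 0,"wz": 0,"hand": 0.5},
    {"tx": 0,"ty": -0.12,"tz": 0,"wx": 0,"wy": 0,"wz": 0,"hand": 0.5},
  ],
)

```text
clock: 18.82
tcp_pos: [467.2, -125.8, 76.7]
ee_rot: [0.046, 0.999, 0.0, -0.0]
force: [-0.4, 1.7, -0.3]
grip_width: 0.503
finger_force: 0.5
```

Emit:
move_arm(
  plan=[
    {"tx": 0,"ty": -0.12,"tz": 0,"wx": 0,"wy": 0,"wz": 0,"hand": 0.5},
    {"tx": 0,"ty": -0.12,"tz": 0,"wx": 0,"wy": 0,"wz": 0,"hand": 0.5},
  ],
)

```text
clock: 19.08
tcp_pos: [466.6, -133.0, 76.7]
ee_rot: [0.046, 0.999, 0.0, -0.0]
force: [-0.4, 0.6, -0.6]
grip_width: 0.497
finger_force: 0.5
```

Emit:
move_arm(
  plan=[
    {"tx": 0,"ty": -0.12,"tz": 0,"wx": 0,"wy": 0,"wz": 0,"hand": 0.5},
    {"tx": 0,"ty": -0.12,"tz": 0,"wx": 0,"wy": 0,"wz": 0,"hand": 0.5},
  ],
)

```text
clock: 19.32
tcp_pos: [465.9, -140.1, 76.7]
ee_rot: [0.046, 0.999, 0.0, -0.0]
force: [0.9, 1.5, -0.4]
grip_width: 0.502
finger_force: 0.5
```

Emit:
move_arm(
  plan=[
    {"tx": 0,"ty": -0.12,"tz": 0,"wx": 0,"wy": 0,"wz": 0,"hand": 0.5},
    {"tx": 0,"ty": -0.12,"tz": 0,"wx": 0,"wy": 0,"wz": 0,"hand": 0.5},
  ],
)

```text
clock: 19.58
tcp_pos: [465.3, -147.3, 76.7]
ee_rot: [0.046, 0.999, 0.0, -0.0]
force: [0.4, 1.0, -0.3]
grip_width: 0.499
finger_force: 0.5
```

Emit:
move_arm(
  plan=[
    {"tx": 0,"ty": -0.12,"tz": 0,"wx": 0,"wy": 0,"wz": 0,"hand": 0.5},
    {"tx": 0,"ty": -0.12,"tz": 0,"wx": 0,"wy": 0,"wz": 0,"hand": 0.5},
  ],
)

```text
clock: 19.82
tcp_pos: [464.7, -154.5, 76.7]
ee_rot: [0.046, 0.999, 0.0, 0.0]
force: [-0.3, 0.8, -0.0]
grip_width: 0.502
finger_force: 0.5
```

Emit:
move_arm(
  plan=[
    {"tx": 0,"ty": -0.12,"tz": 0,"wx": 0,"wy": 0,"wz": 0,"hand": 0.5},
    {"tx": 0,"ty": -0.12,"tz": 0,"wx": 0,"wy": 0,"wz": 0,"hand": 0.5},
  ],
)

```text
clock: 20.08
tcp_pos: [464.0, -161.6, 76.7]
ee_rot: [0.046, 0.999, 0.0, -0.0]
force: [0.5, 0.2, -0.6]
grip_width: 0.502
finger_force: 0.5
```

Emit:
move_arm(
  plan=[
    {"tx": 0,"ty": -0.12,"tz": 0,"wx": 0,"wy": 0,"wz": 0,"hand": 0.5},
    {"tx": 0,"ty": -0.12,"tz": 0,"wx": 0,"wy": 0,"wz": 0,"hand": 0.5},
  ],
)

```text
clock: 20.32
tcp_pos: [463.3, -168.9, 76.7]
ee_rot: [0.046, 0.999, -0.0, -0.0]
force: [-0.6, 0.7, 0.3]
grip_width: 0.503
finger_force: 0.0
```

Emit:
move_arm(
  plan=[
    {"tx": 0,"ty": -0.08,"tz": 0,"wx": 0,"wy": 0,"wz": 0,"hand": 0.5},
  ],
)

```text
clock: 20.45
tcp_pos: [463.1, -171.3, 76.7]
ee_rot: [0.046, 0.999, 0.0, 0.0]
force: [1.6, 2.9, -0.1]
grip_width: 0.501
finger_force: 1.3
```

Emit:
move_arm(
  plan=[
    {"tx": 0,"ty": -0.03,"tz": 0,"wx": 0,"wy": 0,"wz": 0,"hand": 0.5},
  ],
)

```text
clock: 20.58
tcp_pos: [463.1, -171.6, 76.7]
ee_rot: [0.046, 0.999, 0.0, -0.0]
force: [0.1, 3.4, -0.1]
grip_width: 0.5
finger_force: 1.8
```

Emit:
move_arm(
  plan=[
    {"tx": 0,"ty": 0.12,"tz": 0,"wx": 0,"wy": 0,"wz": 0,"hand": 0.5},
    {"tx": 0,"ty": 0,"tz": -0.2,"wx": 0,"wy": 0,"wz": 0,"hand": 0.5},
    {"tx": 0,"ty": 0,"tz": -0.5,"wx": 0,"wy": 0,"wz": 0,"hand": 0.5},
    {"tx": 0,"ty": 0,"tz": -0.7,"wx": 0,"wy": 0,"wz": 0,"hand": 0.5},
    {"tx": 0,"ty": 0,"tz": -0.7,"wx": 0,"wy": 0,"wz": 0,"hand": 0.5},
    {"tx": 0,"ty": 0,"tz": -0.3,"wx": 0,"wy": 0,"wz": 0,"hand": 1},
    {"tx": 0,"ty": 0,"tz": 0,"wx": 0,"wy": 0,"wz": 0,"hand": 1},
    {"tx": 0,"ty": 0,"tz": 0,"wx": 0,"wy": 0,"wz": 0,"hand": 1},
  ],
)

```text
clock: 21.58
tcp_pos: [462.9, -168.2, 148.2]
ee_rot: [0.046, 0.999, 0.0, -0.0]
force: [-0.3, -0.8, 0.2]
grip_width: 0.0
finger_force: 0.0
```

```bash
python3 -c "
from h import *
np.set_printoptions(precision=3,suppress=True)
go((423,-140.5,118),84.8)
P=[capture(n) for n in('scene','top')]
for i,p in enumerate(P):
    for k,z in (('handle_top',91),('pin_top',86),('slider',6)): print(i,k,[(d['conf'],d['pixel'],at_z(p,d['pixel'],z)) for d in mark_of(p,k)[:2]])
    for X in ((462,-168,91),(423,-140.5,86)): print(proj(p,X))
a=cv2.resize(P[0]['image'][170:250,220:330,::-1],(770,560),interpolation=3);cv2.imwrite('pics/s5.png',a)
"
```

```text
turn units [ 0.001 -0.007 -0.003] cur yaw 84.77267128121397
shift units [1.409 0.798 1.007] at [ 462.921 -168.16   148.207] clock 21.575 F [-0.273 -0.802  0.22 ] w 3.452147214966587e-05
0 handle_top [(0.6, [280.9, 201.2], array([ 477.183, -165.299,   91.   ])), (0.55, [268.1, 202.7], array([ 449.943, -133.487,   91.   ]))]
0 pin_top [(0.41, [265.2, 208.6], array([ 419.745, -138.81 ,   86.   ])), (0.41, [188.8, 206.2], array([324.912,  83.783,  86.   ]))]
0 slider [(0.58, [277.1, 225.4], array([ 464.697, -158.357,    6.   ]))]
[[279.576 203.417]]
[[266.162 208.265]]
1 handle_top []
1 pin_top []
1 slider []
[[282.257 208.321]]
[[273.905 220.285]]
```

View pics/s5.png

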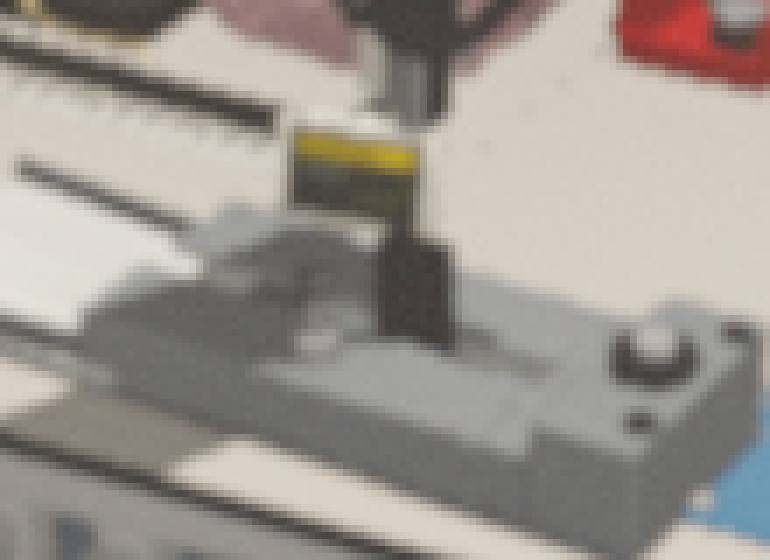

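Emit:
move_arm(
  plan=[
    {"tx": 0.47,"ty": 0.27,"tz": 0,"wx": 0,"wy": 0,"wz": 0,"hand": 1},
    {"tx": 0.47,"ty": 0.27,"tz": 0,"wx": 0,"wy": 0,"wz": 0,"hand": 1},
    {"tx": 0.47,"ty": 0.26,"tz": 0,"wx": 0,"wy": 0,"wz": 0,"hand": 1},
    {"tx": 0,"ty": 0,"tz": 0.5,"wx": 0,"wy": 0,"wz": 0,"hand": 1},
    {"tx": 0,"ty": 0,"tz": 0.5,"wx": 0,"wy": 0,"wz": 0,"hand": 1},
    {"tx": 0,"ty": 0,"tz": 0.12,"wx": 0,"wy": 0,"wz": 0,"hand": 1},
    {"tx": 0,"ty": 0,"tz": 0.12,"wx": 0,"wy": 0,"wz": 0,"hand": 1},
  ],
)

```text
clock: 22.85
tcp_pos: [423.3, -140.4, 111.7]
ee_rot: [0.046, 0.999, 0.0, 0.0]
force: [0.1, -0.3, -0.1]
grip_width: 0.004
finger_force: 0.0
```

Emit:
move_arm(
  plan=[
    {"tx": 0,"ty": 0,"tz": 0.12,"wx": 0,"wy": 0,"wz": 0,"hand": 1},
    {"tx": 0,"ty": 0,"tz": 0.12,"wx": 0,"wy": 0,"wz": 0,"hand": 1},
  ],
)

```text
clock: 23.1
tcp_pos: [423.6, -140.6, 104.3]
ee_rot: [0.046, 0.999, -0.0, 0.0]
force: [0.2, 0.2, -0.8]
grip_width: -0.006
finger_force: 0.0
```

```bash
python3 -c "
from h import *
np.set_printoptions(precision=2,suppress=True)
for i in range(3):
    p=capture('scene');s=readout.read_state();print(s['force'],s['ft_torque'],s['joint_torque'])
print([(d['conf'],d['pixel']) for d in mark_of(p,'pin_top')],proj(p,(423,-140.5,86)),proj(p,(423.5,-140.5,79.5)),proj(p,(423.5,-140.5,68)))
a=cv2.resize(p['image'][185:235,235:305,::-1],(770,550),interpolation=3);cv2.imwrite('pics/s6.png',a)
"
```

```text
[-0.12 -0.04  0.32] [-0.   -0.02  0.02] [  0.07 -38.68   2.44 -19.17   0.02   0.01  -0.01]
[-0.07 -0.11  0.41] [-0.09 -0.01  0.  ] [ -0.   -37.43   2.33 -18.81  -0.01  -0.09   0.02]
[ 0.49 -0.26 -0.15] [0.04 0.01 0.02] [ -0.01 -37.37   2.31 -18.68  -0.    -0.03   0.01]
[(0.6, [262.1, 209.4])] [[266.16 208.26]] [[266.25 210.01]] [[266.27 213.21]]
```

View pics/s6.png

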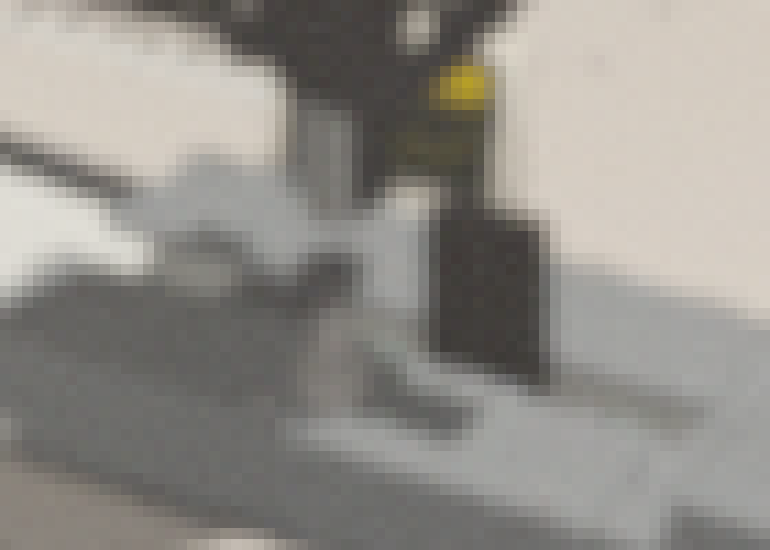

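Emit:
move_arm(
  plan=[
    {"tx": 0,"ty": 0,"tz": 0.1,"wx": 0,"wy": 0,"wz": 0,"hand": 1},
    {"tx": 0,"ty": 0,"tz": 0,"wx": 0,"wy": 0,"wz": 0,"hand": 1},
  ],
)

```text
clock: 23.55
tcp_pos: [423.3, -140.5, 101.1]
ee_rot: [0.046, 0.999, 0.0, -0.0]
force: [-0.1, 0.6, -0.5]
grip_width: 0.0
finger_force: 0.0
```

Emit:
move_arm(
  plan=[
    {"tx": 0,"ty": 0,"tz": 0.1,"wx": 0,"wy": 0,"wz": 0,"hand": 1},
    {"tx": 0,"ty": 0,"tz": 0,"wx": 0,"wy": 0,"wz": 0,"hand": 1},
  ],
)

```text
clock: 23.8
tcp_pos: [423.2, -140.5, 98.1]
ee_rot: [0.046, 0.999, 0.0, -0.0]
force: [0.4, 0.3, 0.1]
grip_width: -0.001
finger_force: 0.0
```

```bash
python3 -c "
from h import *
np.set_printoptions(precision=1,suppress=True,linewidth=200)
p=capture('scene');t=capture('top')
print(tri([p,t],[(264.3,209.6),(273.7,220.7)]),tri([p,t],[(265.2,208.6),(273.7,220.7)]))
g=p['image'].mean(2).astype(int)
b=cv2.imread('pics/scene0.png').mean(2).astype(int)
for r in range(192,224): print(r,g[r,257:274],b[r,257:274])
for z in(98,86,73): print(proj(p,(423.2,-140.5,z)))
print(mark_of(p,'pin_top'),mark_of(t,'pin_top'))
"
```

```text
[ 420.6 -137.8   81.9] [ 421.2 -139.    85.4]
192 [166 162 140 100  73  67  64  69  69  66  66  67  66  63  67  71  67] [205 206 199 177 131  96  95  99 100 106 106 110 111 114 113 116 121]
193 [193 191 175 132  85  68  67  65  67  69  66  67  67  66  68  66  69] [204 205 201 176 129  88  84  87  88  93  96  99  97  97  97 104 108]
194 [201 200 187 148  95  68  66  68  67  67  69  66  70  66  67  73  68] [203 202 197 175 126  82  79  83  86  87  92  89  88  81  79  85  87]
195 [203 200 191 158 107  79  80  75  72  67  67  68  67  68  69  68  69] [203 201 195 172 121  79  75  77  81  81  84  83  81  73  74  72  74]
196 [204 202 192 166 117  93  96  91  84  81  73  65  66  68  70  74  69] [203 202 191 169 116  77  72  72  77  77  73  78  77  71  75  72  73]
197 [205 202 192 165 120 104 110 102 108  98  78  66  66  70  71  73  75] [204 202 191 165 113  73  68  71  73  71  72  73  73  74  77  77  78]
198 [200 197 185 156 120 106 113 113 119 111  83  66  70  69  74  73  75] [202 197 186 159 111  75  72  72  71  69  68  68  72  75  75  79  77]
199 [186 185 169 146 115 109 115 114 122 113  
[... 2946 characters left out ...]
55 151 149 156 160 161 160 160]
220 [ 97 100 101  97 102 113 123 125 128 123 115 103  98  96 103 114 129] [159 162 162 150 132 127 135 141 144 141 138 143 155 160 161 160 160]
221 [102 106 104 100 103 109 118 123 123 121 110 100  93  95  94  99 104] [158 166 168 158 145 138 134 136 138 142 144 147 155 159 160 160 161]
222 [104 108 106 101 100 109 118 126 126 122 119 114 113 109 101  95  96] [151 159 162 158 156 152 145 146 148 152 154 155 158 161 160 160 160]
223 [106 107 105 102 106 120 135 142 143 140 140 143 141 134 119 114 107] [131 140 144 149 155 157 156 154 156 157 160 161 159 161 160 160 161]
[[266.2 204.9]]
[[266.2 208.2]]
[[266.2 211.9]]
[{'pixel': [265.4, 208.7], 'conf': 0.47}] []
```

Emit:
move_arm(
  plan=[
    {"tx": 0,"ty": 0,"tz": 0.1,"wx": 0,"wy": 0,"wz": 0,"hand": 1},
    {"tx": 0,"ty": 0,"tz": 0,"wx": 0,"wy": 0,"wz": 0,"hand": 1},
  ],
)

```text
clock: 24.25
tcp_pos: [423.3, -140.5, 95.1]
ee_rot: [0.046, 0.999, 0.0, -0.0]
force: [0.4, -0.5, -0.5]
grip_width: -0.0
finger_force: 0.0
```

Emit:
move_arm(
  plan=[
    {"tx": 0,"ty": 0,"tz": 0.1,"wx": 0,"wy": 0,"wz": 0,"hand": 1},
    {"tx": 0,"ty": 0,"tz": 0,"wx": 0,"wy": 0,"wz": 0,"hand": 1},
  ],
)

```text
clock: 24.5
tcp_pos: [423.2, -140.5, 92.0]
ee_rot: [0.046, 0.999, 0.0, -0.0]
force: [0.4, -0.6, -1.2]
grip_width: -0.001
finger_force: 0.0
```

Emit:
move_arm(
  plan=[
    {"tx": 0,"ty": 0,"tz": 0.1,"wx": 0,"wy": 0,"wz": 0,"hand": 1},
    {"tx": 0,"ty": 0,"tz": 0,"wx": 0,"wy": 0,"wz": 0,"hand": 1},
  ],
)

```text
clock: 24.75
tcp_pos: [423.3, -140.5, 89.1]
ee_rot: [0.046, 0.999, 0.0, -0.0]
force: [-0.8, 0.5, -0.4]
grip_width: 0.002
finger_force: 0.0
```

```bash
python3 -c "
from h import *
np.set_printoptions(precision=1,suppress=True,linewidth=200)
p=capture('scene')
g=p['image'].mean(2).astype(int)
for r in range(200,224): print(r,g[r,255:274])
for z in(95,83,72,64): print(z,proj(p,(423.2,-140.5,z)))
"
```

```text
200 [158 163 169 170 159 143 117 108 114 111 116 105  80  68  67  75  79  82  75]
201 [157 158 159 160 155 145 120 111 114 114 121 112  85  66  68  85 112 116 112]
202 [158 158 157 158 157 146 121 112 117 113 123 113  84  65  75 106 145 160 151]
203 [158 160 158 157 159 146 120 108 113 114 122 112  83  68  76 118 163 178 164]
204 [154 159 160 159 156 145 120 106 110 109 121 113  84  66  74 115 156 171 152]
205 [140 148 156 159 156 147 124 111 112 110 120 114  84  65  76 110 144 156 135]
206 [115 129 143 156 159 154 138 123 115 109 120 113  84  73  94 124 149 149 126]
207 [104 111 126 147 155 156 148 133 116 112 121 114  90  89 119 145 154 150 125]
208 [114 111 116 131 141 148 145 126 110 104 116 112 105 117 141 157 159 152 123]
209 [126 113 107 111 121 128 123 107  94  94 105 109 110 131 152 161 161 151 125]
210 [123 109  95  94 101 106 103  89  85  86  90 100 117 142 157 160 159 152 123]
211 [108  96  86  80  85  90  87  82  78  83  87  98 118 142 154 158 160 152 124]
212 [ 96  92  88  85  84  84  80  83  83  92 100 104 117 133 142 150 152 147 123]
213 [ 97  92  92  95  93  89  84  
[... 243 characters left out ...]
8 102 111 121 125 123 117 119 131 137 137 129 110]
217 [ 95  94  97  97  98  97 100 105 115 121 121 120 113 112 116 122 131 135 127]
218 [ 98  98  97  97  97  96 105 112 117 119 119 117 112 106 101 105 116 134 143]
219 [ 97  97  95  95  96  99 103 115 120 124 123 121 115 108  98  98 105 126 145]
220 [ 97  97  99  98 102  98 103 113 123 125 127 122 115 104  96  95  97 110 127]
221 [100  98 101 106 106 100 100 114 120 123 126 119 110 102  95  96  97  98 104]
222 [105 105 104 107 106 102 100 106 118 125 125 121 117 113 113 106  99  96  93]
223 [107 107 106 107 106 102 104 116 134 142 142 140 141 141 141 132 121 106  99]
95 [[266.2 205.7]]
83 [[266.2 209.1]]
72 [[266.2 212.1]]
64 [[266.2 214.4]]
```

Emit:
move_arm(
  plan=[
    {"tx": 0,"ty": 0,"tz": 0.1,"wx": 0,"wy": 0,"wz": 0,"hand": 1},
    {"tx": 0,"ty": 0,"tz": 0,"wx": 0,"wy": 0,"wz": 0,"hand": 1},
  ],
)

```text
clock: 25.05
tcp_pos: [423.4, -140.5, 86.1]
ee_rot: [0.046, 0.999, 0.0, -0.0]
force: [-0.2, -0.6, 0.1]
grip_width: 0.0
finger_force: 0.0
```

Emit:
move_arm(
  plan=[
    {"tx": 0,"ty": 0,"tz": 0.1,"wx": 0,"wy": 0,"wz": 0,"hand": 1},
    {"tx": 0,"ty": 0,"tz": 0,"wx": 0,"wy": 0,"wz": 0,"hand": 1},
  ],
)

```text
clock: 25.3
tcp_pos: [423.3, -140.5, 83.1]
ee_rot: [0.046, 0.999, 0.0, -0.0]
force: [-0.8, -0.3, 1.1]
grip_width: 0.003
finger_force: 0.0
```

Emit:
move_arm(
  plan=[
    {"tx": 0,"ty": 0,"tz": 0.07,"wx": 0,"wy": 0,"wz": 0,"hand": 1},
  ],
)

```text
clock: 25.42
tcp_pos: [423.4, -140.5, 81.2]
ee_rot: [0.046, 0.999, 0.0, -0.0]
force: [-0.7, 0.6, 2.2]
grip_width: -0.0
finger_force: 0.9
```

```bash
python3 -c "
from h import *
np.set_printoptions(precision=1,suppress=True,linewidth=200)
print(readout.read_state()['force'])
p=capture('scene');print(readout.read_state()['force'])
t=capture('top');print(readout.read_state()['force'])
g=p['image'].mean(2).astype(int)
for r in range(202,222): print(r,g[r,255:274])
a=t['image'].mean(2).astype(int);b=cv2.imread('pics/top1.png').mean(2).astype(int)
print('top')
for r in range(212,228): print(r,a[r,264:284],b[r,264:284])
print(proj(t,[(423.4,-140.5,76),(423.4,-140.5,84)]))
"
```

```text
[-0.7  0.6  2.2]
[-0.3 -0.4  0.5]
[-0.8  0.4  0.2]
202 [158 159 157 160 157 146 117 105 106 104 111 101  79  68  74 105 142 159 149]
203 [159 160 158 159 158 146 121 106 111 111 118 111  85  66  76 118 161 179 161]
204 [157 159 158 157 158 147 118 105 111 112 121 111  84  64  77 117 156 172 154]
205 [143 148 155 159 156 145 118 106 112 110 121 113  84  67  73 106 144 155 136]
206 [120 130 139 152 158 146 121 106 110 112 118 114  86  66  72 105 138 146 124]
207 [106 108 119 138 149 148 126 110 112 110 120 116  83  66  76 109 140 146 125]
208 [114 108 110 119 136 142 131 116 112 109 120 115  85  70  89 121 147 148 126]
209 [126 115 105 108 120 129 123 117 114 112 121 112  90  91 115 143 154 152 125]
210 [123 109  97  96  98 105 109 110 109 108 118 114 104 111 140 155 160 152 125]
211 [109  95  85  83  86  89  92  94  97  99 111 114 108 124 145 157 160 153 126]
212 [ 96  89  87  84  86  83  84  85  84  90  99 102 107 123 137 149 154 147 122]
213 [ 95  94  91  94  91  88  82  85  83  86  92  98 110 121 128 136 139 132 113]
214 [ 98  97  96  96  99  95  91  91  90  92  96 105 120 127 133 
[... 2613 characters left out ...]
4 [ 96  97  97 102 103 106 105 107 108 111 113 110 110 114 114 115 113 112 115 114] [153 154 155 154 159 163 154 140 129 134 154 157 154 154 156 155 157 156 158 157]
225 [ 93  96  99 103 105 105 109 110 109 112 110 111 115 113 113 113 113 112 111 112] [154 156 155 156 172 185 162 152 148 145 153 153 155 153 154 157 157 157 157 156]
226 [ 94  99  99 104 104 103 106 108 110 112 111 113 112 113 114 111 113 112 113 111] [154 151 150 146 157 170 157 151 155 156 154 155 156 155 157 156 156 156 158 161]
227 [ 97  99 101 103 107 105 105 109 109 109 111 114 115 113 115 111 113 113 114 111] [163 152 150 139 143 153 149 151 164 167 157 152 149 146 145 148 149 150 153 162]
[[273.8 220.3]
 [273.9 220.2]]
```

Emit:
move_arm(
  plan=[
    {"tx": 0,"ty": 0,"tz": 0.1,"wx": 0,"wy": 0,"wz": 0,"hand": 1},
    {"tx": 0,"ty": 0,"tz": 0.1,"wx": 0,"wy": 0,"wz": 0,"hand": 1},
  ],
)

```text
clock: 25.78
tcp_pos: [423.4, -140.5, 75.0]
ee_rot: [0.046, 0.999, 0.0, 0.0]
force: [-0.9, -0.1, 1.9]
grip_width: -0.001
finger_force: 0.9
```

Emit:
move_arm(
  plan=[
    {"tx": 0,"ty": 0,"tz": 0.06,"wx": 0,"wy": 0,"wz": 0,"hand": 1},
  ],
)

```text
clock: 25.9
tcp_pos: [423.5, -140.5, 73.2]
ee_rot: [0.046, 0.999, 0.0, -0.0]
force: [-0.3, 0.1, 1.4]
grip_width: -0.001
finger_force: 0.9
```

Emit:
move_arm(
  plan=[
    {"tx": 0,"ty": 0,"tz": 0.06,"wx": 0,"wy": 0,"wz": 0,"hand": 1},
  ],
)

```text
clock: 26.02
tcp_pos: [423.5, -140.5, 71.5]
ee_rot: [0.046, 0.999, 0.0, 0.0]
force: [-0.8, -0.4, 1.9]
grip_width: -0.002
finger_force: 0.9
```

Emit:
move_arm(
  plan=[
    {"tx": 0,"ty": 0,"tz": 0.06,"wx": 0,"wy": 0,"wz": 0,"hand": 1},
  ],
)

```text
clock: 26.15
tcp_pos: [423.5, -140.6, 69.8]
ee_rot: [0.046, 0.999, 0.0, 0.0]
force: [-2.7, 1.4, 19.2]
grip_width: 0.004
finger_force: 9.8
```

Emit:
move_arm(
  plan=[
    {"tx": 0,"ty": 0,"tz": 0.04,"wx": 0,"wy": 0,"wz": 0,"hand": 1},
  ],
)

```text
clock: 26.28
tcp_pos: [423.6, -140.6, 69.6]
ee_rot: [0.046, 0.999, 0.0, -0.0]
force: [-7.2, 2.0, 30.2]
grip_width: -0.001
finger_force: 15.4
```

Emit:
move_arm(
  plan=[
    {"tx": 0,"ty": 0,"tz": -0.1,"wx": 0,"wy": 0,"wz": 0,"hand": 1},
    {"tx": 0,"ty": 0,"tz": -0.3,"wx": 0,"wy": 0,"wz": 0,"hand": 1},
    {"tx": 0,"ty": 0,"tz": -0.8,"wx": 0,"wy": 0,"wz": 0,"hand": 1},
    {"tx": 0,"ty": 0,"tz": -1,"wx": 0,"wy": 0,"wz": 0,"hand": 1},
    {"tx": 0,"ty": 0,"tz": -1,"wx": 0,"wy": 0,"wz": 0,"hand": 1},
    {"tx": 0,"ty": 0,"tz": -1,"wx": 0,"wy": 0,"wz": 0,"hand": 1},
    {"tx": 0,"ty": 1,"tz": -1,"wx": 0,"wy": 0,"wz": 0,"hand": 1},
    {"tx": 0,"ty": 1,"tz": 0,"wx": 0,"wy": 0,"wz": 0,"hand": 1},
    {"tx": 0,"ty": 1,"tz": 0,"wx": 0,"wy": 0,"wz": 0,"hand": 1},
    {"tx": 0,"ty": 1,"tz": 0,"wx": 0,"wy": 0,"wz": 0,"hand": 1},
    {"tx": 0,"ty": 1,"tz": 0,"wx": 0,"wy": 0,"wz": 0,"hand": 1},
    {"tx": 0,"ty": 1,"tz": 0,"wx": 0,"wy": 0,"wz": 0,"hand": 1},
  ],
)

```text
clock: 27.78
tcp_pos: [439.7, 39.6, 224.9]
ee_rot: [0.046, 0.999, -0.0, 0.0]
force: [0.4, 0.4, -0.1]
grip_width: 0.0
finger_force: 0.0
```

```bash
python3 -c "
from h import *
np.set_printoptions(precision=1,suppress=True,linewidth=200)
p=capture('scene');t=capture('top')
M={}
for k in('pin_top','handle_top','slider','flux_bottle','mini_display'):
    M[k]=[mark_of(q,k)[:1] for q in(p,t)];a=M[k]
    print(k,[(d[0]['conf'],d[0]['pixel']) if d else None for d in a], tri([p,t],[d[0]['pixel'] for d in a]) if all(a) else '')
for z in (68,76,86): print(z,proj(p,(422,-139.5,z)))
for z in (91,99): print(z,proj(p,(463,-168.5,z)),proj(p,(463,-168.5,20)))
g=p['image'].mean(2).astype(int);b=cv2.imread('pics/scene0.png').mean(2).astype(int)
for r in range(204,224): print(r,g[r,257:274],b[r,257:274])
print('blade')
for r in range(198,224): print(r,g[r,270:292])
"
```

```text
pin_top [(0.75, [270.8, 215.5]), (0.5, [271.3, 221.6])] [ 425.1 -142.7   58.9]
handle_top [(0.71, [284.1, 205.6]), (0.65, [280.3, 209.0])] [ 465.1 -171.1   81.7]
slider [(0.7, [277.5, 228.8]), (0.73, [287.7, 209.7])] [ 456.  -178.9    4.8]
flux_bottle [(0.56, [188.6, 206.6]), (0.44, [183.6, 218.0])] [434.5 170.8   8.9]
mini_display [(0.83, [269.1, 203.1]), (0.57, [255.6, 165.1])] [613.9 -68.   -4.7]
68 [[265.8 213.3]]
76 [[265.8 211.1]]
86 [[265.7 208.3]]
91 [[279.9 203.3]] [[279.7 222.7]]
99 [[279.9 201.1]] [[279.7 222.7]]
204 [161 157 160 158 159 157 156 158 158 158 158 158 159 166 174 174 153] [157 158 159 159 158 158 158 157 158 159 157 157 158 166 173 179 176]
205 [158 157 160 159 158 157 159 158 158 158 159 159 160 160 163 158 136] [160 160 159 158 159 156 159 158 158 158 159 159 160 161 162 166 170]
206 [160 160 158 157 157 158 158 160 158 159 157 159 159 158 159 150 125] [159 161 160 159 158 159 158 156 157 157 158 160 159 158 158 160 161]
207 [159 161 159 157 159 157 157 158 159 159 159 158 160 160 157 151 128] [158 160 160 159 159 153 146 144 143 148 150 156 160 159 160 159
[... 4059 characters left out ...]
5  66  73 105 137 156 162 162 163 162 162]
217 [160 152 146 131 107  91  79  74  68  65  64  61  63  72  94 126 149 157 157 159 163 162]
218 [160 159 156 150 138 123 117 107 101  84  74  68  65  68  85 114 133 140 142 152 155 160]
219 [159 158 160 157 155 151 149 145 143 127 111 101  87  75  86 111 125 131 130 136 142 146]
220 [160 160 160 161 159 158 160 159 160 152 148 143 126 106 106 117 129 127 130 130 132 132]
221 [160 160 160 161 161 162 160 161 162 160 162 160 151 142 139 139 138 136 137 134 132 131]
222 [159 159 160 162 160 162 161 162 161 162 164 161 163 159 158 154 152 152 152 145 141 140]
223 [160 160 161 160 160 162 162 162 163 159 161 161 162 162 163 161 160 160 160 154 153 152]
```

```bash
python3 -c "
from h import *
print(finish_job())"
```

```text
the job is handed in; nothing more can be done
None
```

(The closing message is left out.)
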